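# Scrape the split shale off the sloping board and put the scraper back

## Task

Clear the four shale flakes off the sloping white board: hold the scraper upright with its rubber edge down, set it on the plate behind the flakes and sweep them all over the open lip into the metal tray, keeping the edge pressed lightly on the plate from top to lip (never hard, and keep the fingers off the flakes). Then put the scraper back as it stood, rubber edge down on the table and leaning against the same side of the black case. Leave the tray, the case and the other things where they are.

Things in the scene. Friction and masses are not known exactly. Their poses are not given: they have to be found in the camera images.
- board: Sloping splitting board, fixed. Origin on the table under the middle of the plate; own x points uphill, y across, z up (the foot is level). White plate 240 mm long (x -120 to +120), 156 mm clear (y -78 to +78) between wooden side rims 8 mm high; a third rim closes the uphill end (inner face x +112); the downhill end (x -120) is an open lip.
- plate_mid (a point): Middle of the plate's upper face, 59 mm above the table. The plate turns there on a trunnion with stiff friction knobs; it rises towards board +x at a slope set anew each time, 1.7 to 8 degrees, and NOT reported: the scraper's edge has to feel for the plate. At board x +96 its face is 62 to 73 mm above the table, at the lip 42 to 56 mm.
- tray: Loose aluminium tray, open on top, outside 110 (own x) x 190 (y) x 28 mm high, walls 4 mm, standing on the table under the lip, its long near wall a few mm behind the lip. Origin at the centre of its underside. Parallel with the board.
- scraper: Scraper: pale wooden slab 140 mm wide (own y), 12 thick (own x), 120 high (own z), 0.14 to 0.24 kg, with a rubber edge 6 mm thick along its bottom. Origin mid-bottom of the rubber edge, z up the slab. It starts leaning about 22 degrees, +x face on the case's upper edge 50 mm up the slab; the 70 mm above that stand free to be gripped across the thickness.
- scraper_edge (a point): Middle of the bottom of the scraper's rubber edge (same as the scraper's origin).
- case: Black zipped case, stiff, 112 x 169 x 45 mm high, lying flat, 0.56 to 0.91 kg, loose. Origin on the table near its middle; the flat side on which the scraper leans is at own x -49 mm (from y -81 to +63, 45 mm high) and looks along own -x.
- flake0: Shale flake, dark grey, thin and irregular, about 60 x 40 mm (long along own x) and only 5 to 7 mm thick, lying on the plate; one of four alike. Origin inside it near its middle, 1 to 6 mm above its underside. Its frame is not square to its faces (by up to 6 degrees), so neither its height nor its tilt gives the plate's slope.
- flake1: Shale flake, dark grey, thin and irregular, about 60 x 40 mm (long along own x) and only 5 to 7 mm thick, lying on the plate; one of four alike. Origin inside it near its middle, 1 to 6 mm above its underside. Its frame is not square to its faces (by up to 6 degrees), so neither its height nor its tilt gives the plate's slope.
- flake2: Shale flake, dark grey, thin and irregular, about 60 x 40 mm (long along own x) and only 5 to 7 mm thick, lying on the plate; one of four alike. Origin inside it near its middle, 1 to 6 mm above its underside. Its frame is not square to its faces (by up to 6 degrees), so neither its height nor its tilt gives the plate's slope.
- flake3: Shale flake, dark grey, thin and irregular, about 60 x 40 mm (long along own x) and only 5 to 7 mm thick, lying on the plate; one of four alike. Origin inside it near its middle, 1 to 6 mm above its underside. Its frame is not square to its faces (by up to 6 degrees), so neither its height nor its tilt gives the plate's slope.
- bottle: Bystander, to be left where it is: drink bottle, 65 mm across, 214 mm tall, standing at the back; origin under it.
- tape: Bystander, to be left where it is: brown tape roll lying flat, 93 mm across, 48 mm high; origin under it.
- lens: Bystander, to be left where it is: hand lens lying left of the board, near the robot, 170 mm long (own y, lens at +y), 71 mm wide, 11 mm high; origin under its middle.
- beaker: Bystander, to be left where it is: clear plastic beaker, 73 mm across, 76 mm tall, behind the board; origin under it.
- dish: Bystander, to be left where it is: petri dish, 92 mm across, 14 mm high, behind the tray; origin under it.

How it is judged (in metres and radians):
On the way, in this order (a step that is already met when the one before it is completed fails the run):
1. the scraper's edge is set on the plate behind the flakes (more than 60 mm uphill of the middle) and bears on it with at least 1 N for 0.15 s (contact force between scraper and board above 1 N and x of scraper_edge in the frame of board above 0.06 m and y of scraper_edge in the frame of board between -0.03 and 0.03 m), for 0.15 s.
2. in the middle of the plate (30 mm either side) the sweeping edge bears on it with at least 0.5 N for 0.2 s (contact force between scraper and board above 0.5 N and x of scraper_edge in the frame of board between -0.03 and 0.03 m), for 0.2 s.
3. near the lip (the last 70 mm) the edge still bears on the plate with at least 0.5 N for 0.15 s (contact force between scraper and board above 0.5 N and x of scraper_edge in the frame of board between -0.122 and -0.05 m), for 0.15 s.
4. all four flakes lie in the tray (x of flake0 in the frame of tray between -0.052 and 0.052 m and y of flake0 in the frame of tray between -0.092 and 0.092 m and z of each of flake0, flake1, flake2, flake3 in the frame of tray below 0.042 m and x of flake1 in the frame of tray between -0.052 and 0.052 m and y of flake1 in the frame of tray between -0.092 and 0.092 m and x of flake2 in the frame of tray between -0.052 and 0.052 m and y of flake2 in the frame of tray between -0.092 and 0.092 m and x of flake3 in the frame of tray between -0.052 and 0.052 m and y of flake3 in the frame of tray between -0.092 and 0.092 m), for 0.2 s.
At the end, for the whole second after the job is handed in: All four flakes lie in the tray, which is within 30 mm of its start; the released scraper stands at rest on its rubber edge on the table (edge under 12 mm, level within 10 deg), leaning 8 to 43 deg from upright on the same long side of the case (all of step 4 and distance of tray from where it was at the start of the episode below 0.03 m and angle between scraper's own z axis and vertical between 0.14 and 0.75 rad and height (world z) of scraper_edge below 0.012 m and angle between scraper's own y axis and vertical between 1.39 and 1.75 rad and contact force between scraper and case above 0.05 N and x of scraper_edge in the frame of case between -0.13 and -0.05 m and y of scraper_edge in the frame of case between -0.09 and 0.07 m and linear speed of scraper below 0.02 m/s and angular speed of scraper below 0.1 rad/s); the robot touches nothing.
It fails at once if the scraper is pressed on the board with more than 70 N (contact force between scraper and board above 70 N).
It fails at once if the fingers touch a flake (contact force between the fingers and flake0 above 0.5 N or contact force between the fingers and flake1 above 0.5 N or contact force between the fingers and flake2 above 0.5 N or contact force between the fingers and flake3 above 0.5 N).
It fails at once if the case is shoved more than 40 mm (distance of case from where it was at the start of the episode above 0.04 m).
It fails at once if a bystander is moved more than 30 mm (distance of any of bottle, tape, lens, beaker, dish from where it was at the start of the episode above 0.03 m).
It also fails if it takes over 61 s, if anything falls off the work surface, if the arm or the gripper's body presses on something with over 40 N, if the wrist force passes 120 N, or if a joint passes its speed limit or range.

## Robot

A 6-joint arm with a two-finger parallel gripper is mounted at the origin on a cart in front of the work surface, level with it; the furniture and walls round the work are solid. World frame = base frame: x ahead of the robot, y to its left, z up, the work surface at z = 0. Lengths are in mm, angles in rad, forces in N, time in s.
With the tool pointing down it reaches from about 350 to 875 mm from the base axis. Payload 4.2 kg.
Tool frame: the origin (TCP) lies midway between the tips of the shut fingers; the grasp point (between the pads) lies 19 mm behind it; y points along the fingers, x is the direction in which the jaws open and shut, and the axes are right-handed (so a half turn about y gives the same grasp; the last joint's range is limited). The gripper opens to 85 mm and grips with 20 to 120 N. Pads are 22 mm wide; open, the fingers measure 114 mm over their backs; the gripper's body (76 mm by 85 mm) begins 54 mm behind the grasp point. The pads swing forward as they close: fully open they stand 13 mm farther back than shut.
Start: joints at [0.259, 0.385, 0.008, 0, -1.194, -0.259], TCP at [624.979, 0.025, 231.312] pointing down, gripper open.
Joint ranges: [-3.14, 3.14], [-1.21, 2.06], [-1.07, 1.41], [-3.16, 2.05], [-2.99, -0.16], [-3.1, 3.1]. Speed limits (rad/s): [2.79, 2.79, 3.14, 3.14, 3.14, 3.14].

## Interface

Orientations are given as a unit quaternion [x, y, z, w].
In Python, from bench import read_state, get_image, job_done gives the robot as it stands.
- The arm moves only by the tool play_rows, never from a script. Its argument "series" is a list of rows, each a list of 7 numbers: the shift along the tool's x, y, z in m, then the turn, a rotation vector about the tool's x, y, z in rad, then the finger opening in m, from 0 to 0.0854. In form: [[x, y, z, wx, wy, wz, claw], ...]. A call has 1 to 10 rows; each row shifts and turns the pose as measured when the row begins, along the tool's axes as they then stand; what a row does not reach is not made up. A row lasts 1/10 s, in which the tool goes at most 50 mm and 8.59 degrees, less where a joint would pass 70% of its speed; a pose out of reach is approached as far as the arm can. A call with a gripper value outside its range is refused whole. The fingers move at their own pace and stop on an object; the grip force is fixed at half the most. Time passes only in rows, so rows that do not move let the fingers close. It gives the time, the measured TCP pose, the force and the opening at its end, in the units of the state.
- read_state(): the state, without advancing time (a new reading comes with each control period).
- get_image(name): name is "scene" or "side" or "wrist"; returns a dict with "color" (420x560x3 uint8, red, green, blue), "intrinsics" (3x3 intrinsics, pixels), "D" ([k1, k2, p1, p2, k3] as OpenCV has them; the pictures are not rectified), "origin" and "orientation" of the camera in the world. Camera axes: x right, y down, z forward; pixel columns grow to the right and rows downward; lengths in mm; the calibration is good to about 2 mm. A picture is of the moment at which its call begins. There is no depth.
- job_done(): hands the job in, once; it reports no verdict.
The state is a dict: "clock": time; "joints": joint angles; "joint_vel": joint speeds; "joint_efforts": joint torques, N m; "position": TCP position; "ee_rot": TCP orientation; "contact_force": force on the tool from outside, world axes, zero at the start; "wrist_torque": the same for the moment, N m; "gripper_width": finger opening in mm.
Only numpy, scipy, OpenCV 4.12 (cv2) and the standard library are available. Lean on these libraries where they do the work, as an engineer would, in place of code of your own. Each camera call takes 0.05 s, during which the arm holds its last target. There are 200 camera calls.

## Working session

There is one attempt and no reset: what is moved stays moved. The work goes in short steps, Python scripts to look and compute and a tool call to move; the robot and the scene stay as the last step left them, time stands still between calls to the robot, and variables do not carry over. Pictures are saved under pics/ and viewed, about 8 in all and at most 12, crops included, and the job is handed in when it is done.

Besides the shell and the picture viewer there is one more tool, called as a command line: name --pt "numbers of a row" for each row, then --argument value for the rest. play_rows: Moves the arm, as the interface text tells. Its arguments: {"type":"object","properties":{"series":{"type":"array","items":{"type":"array","items":{"type":"number"}}}},"required":["series"]}

```bash
mkdir -p pics
python3 - <<'E'
from bench import *
import cv2, json, pickle
s=read_state(); print({k:s[k] for k in s if k not in('joint_vel','joint_efforts')})
for n in ("scene","side","wrist"):
    g=get_image(n); pickle.dump(g,open(n+'.pkl','wb')); cv2.imwrite(f'pics/{n}0.png',g['color'][:,:,::-1]); print(n,g['intrinsics'],g['D'],g['origin'],g['orientation'])
E
```

```text
{'clock': 0.0, 'joints': array([ 2.58592557e-01,  3.85540998e-01,  6.60112404e-03, -5.09569242e-04,
       -1.19401266e+00, -2.58607644e-01]), 'position': array([6.24398389e+02, 1.27577954e-02, 2.30219753e+02]), 'ee_rot': array([ 0.00070801, -0.70707328,  0.70713941,  0.00085161]), 'contact_force': array([ 1.17341465, -0.39244439, -0.95266213]), 'wrist_torque': array([-0.02869661, -0.00889847, -0.0293753 ]), 'gripper_width': 85.60571278846562}
scene [[504.88701996   0.         276.95927154]
 [  0.         504.88701996 206.38691692]
 [  0.           0.           1.        ]] [-0.13973687  0.          0.          0.          0.        ] [ 145.92559625  736.19531479 1052.60755595] [-0.23221617  0.90491674 -0.34486214  0.09094752]
side [[380.03810623   0.         273.9781598 ]
 [  0.         380.03810623 203.6508887 ]
 [  0.           0.           1.        ]] [-0.03151302  0.          0.          0.          0.        ] [  -35.78303557 -1051.20298916   559.86859461] [ 0.79528201 -0.22504838  0.15552073 -0.54101115]
wrist [[378.69692419   0.         271.50050344]
 [  0.         378.69692419 203.44185599]
 [  0.           0.           1.        ]] [-0.05776624  0.          0.          0.          0.        ] [625.15178369 -73.88435022 372.50670551] [ 1.91547495e-04  9.88886658e-01  1.48663317e-01 -1.53567879e-03]
```

View pics/scene0.png

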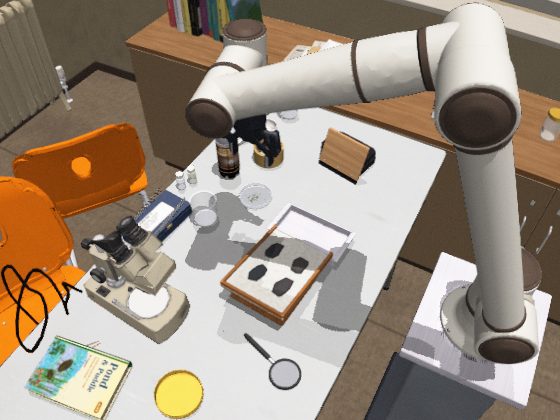

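View pics/side0.png

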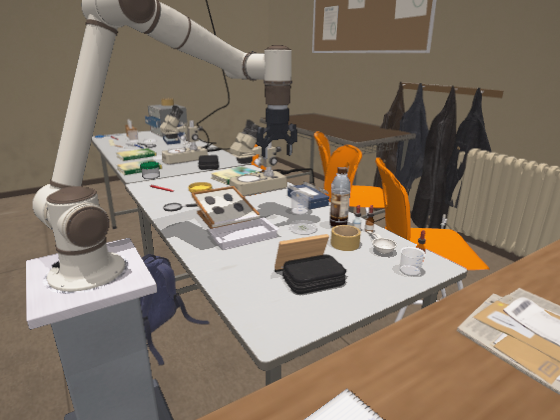

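The scene camera shows the board at about (278,272), the tray at (318,232) and the scraper leaning on the case at (347,153). The side camera has the scraper at (302,253) and the case at (315,272). I'll zoom in for corners.

Run:
```python
import cv2,numpy as np
a=cv2.imread('pics/scene0.png');b=cv2.imread('pics/side0.png')
def crop(im,x0,y0,x1,y1,k,st=10):
    c=cv2.resize(im[y0:y1,x0:x1],None,fx=k,fy=k,interpolation=cv2.INTER_CUBIC)
    for x in range((x0+st-1)//st*st,x1,st):
        cv2.line(c,((x-x0)*k,0),((x-x0)*k,6),(0,0,255),1); cv2.putText(c,str(x),((x-x0)*k,16),0,.35,(0,0,255),1)
    for y in range((y0+st-1)//st*st,y1,st):
        cv2.line(c,(0,(y-y0)*k),(6,(y-y0)*k),(0,0,255),1); cv2.putText(c,str(y),(8,(y-y0)*k+4),0,.35,(0,0,255),1)
    return c
cv2.imwrite('pics/c1.png',crop(a,215,200,360,325,5))
p=crop(a,312,120,382,190,5); q=crop(b,265,225,353,295,5)
cv2.imwrite('pics/c2.png',np.hstack([p,q]))
```

```text
(no output)
```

View pics/c1.png

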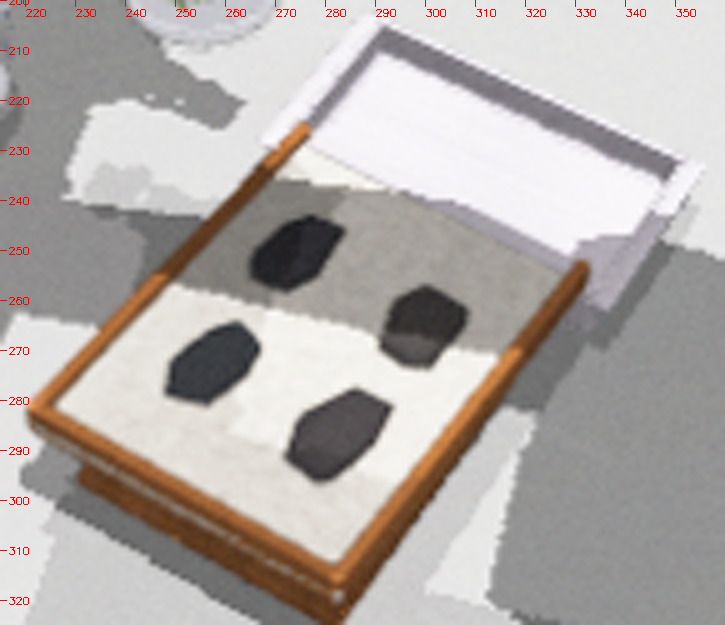

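View pics/c2.png

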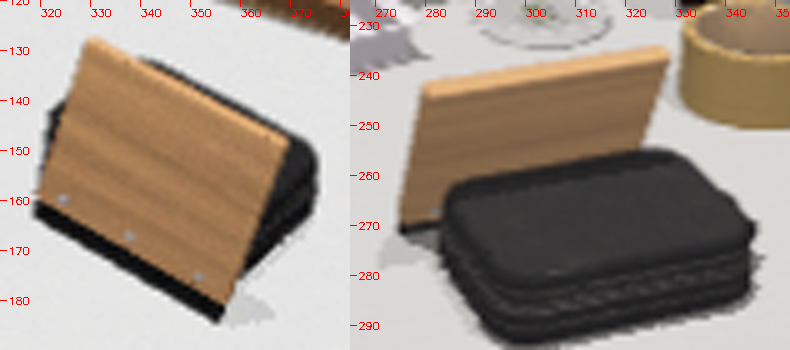

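c1: lip corners of the plate are near (275,229) and (329,252), uphill inner rim corners near (227,281) and (281,313). c2: the scraper's rubber bottom runs from (318,162) to (356,184) in the scene view, its top from (330,128) to (369,149). Now I'll fit poses.

```bash
cat > h.py <<'E'
import numpy as np,cv2,pickle
from scipy.spatial.transform import Rotation as R
from scipy.optimize import least_squares
G={n:pickle.load(open(f'{n}.pkl','rb')) for n in('scene','side')}
def proj(g,P):
    Rc=R.from_quat(g['orientation']).inv(); t=-Rc.apply(g['origin'])
    return cv2.projectPoints(np.atleast_2d(P).astype(float),Rc.as_rotvec(),t,g['intrinsics'],g['D'])[0][:,0]
def ray(g,uv,z):
    d=cv2.undistortPoints(np.array([[uv]],float),g['intrinsics'],g['D'])[0,0]
    v=R.from_quat(g['orientation']).apply([d[0],d[1],1]); o=np.array(g['origin']); return o+v*(z-o[2])/v[2]
def c1(X,Y):return [215+X/5-.4,200+Y/5-.4]
def c2(X,Y):return [312+X/5-.4,120+Y/5-.4]
def c2s(X,Y):return [265+(X-350)/5-.4,225+Y/5-.4]
def board(p): # x,y,yaw,slope
    r=R.from_euler('z',p[2])*R.from_euler('y',-p[3]); return lambda P: r.apply(P)+[p[0],p[1],59]
def scraper(p): # x,y,yaw,lean : yaw = direction of own x
    r=R.from_euler('z',p[2])*R.from_euler('y',p[3]); return lambda P: r.apply(P)+[p[0],p[1],1]
E
python3 - <<'E'
from h import *
S,D=G['scene'],G['side']
P=np.array([[-120,-78,0],[112,78,8],[-120,78,8],[112,-78,2]]);U=np.array([c1(303,147),c1(333,565),c1(572,264),c1(55,405)])
s=least_squares(lambda p:(proj(S,board(p)(P))-U).ravel(),[600,100,1.57,.08]); print('board',s.x,np.degrees(s.x[2:]),s.fun.round(2))
b=s.x; print('resid by slope',[(d,round(least_squares(lambda p:(proj(S,board([*p,np.radians(d)])(P))-U).ravel(),b[:3]).cost,2)) for d in(2,4,6,8)])
yaw=b[2];c,s_=np.cos(yaw),np.sin(yaw)
for n,pts in dict(f0=[(268,290),(250,265),(305,216),(345,232),(290,290)],f1=[(380,345),(425,367),(467,320),(400,290)],f2=[(165,395),(205,405),(260,350),(235,322)],f3=[(287,460),(320,480),(392,405),(355,390)]).items():
    o=[]
    for q in pts:
        w=ray(S,c1(*q),64)[:2]-b[:2]; o.append([round(c*w[0]+s_*w[1]),round(-s_*w[0]+c*w[1])])
    print(n,o)
for q in [(372,10),(705,168)]:
    w=ray(S,c1(*q),28)[:2]-b[:2]; print('tray far corner, board frame',c*w[0]+s_*w[1],-s_*w[0]+c*w[1])
A=np.array([[-6,70,120],[-6,-70,120],[-3,70,0],[-3,-70,0]]);UA=np.array([c2(88,40),c2(286,149),c2(34,212),c2(220,322)])
B=np.array([[6,-70,120],[6,70,120],[3,-70,0]]);UB=np.array([c2s(421,96),c2s(664,62),c2s(400,235)])
f=lambda p:np.r_[(proj(S,scraper(p)(A))-UA).ravel(),(proj(D,scraper(p)(B))-UB).ravel()]
s=least_squares(f,[500,-250,-1.57,.38]);print('scraper',s.x,np.degrees(s.x[2:]),s.fun.round(1))
E
```

```text
board [4.80825826e+02 1.34512449e+02 1.51983833e+00 1.97910543e-01] [87.08032212 11.33943882] [ 0.83  0.19  0.78 -1.12  0.67 -0.17 -2.18  1.  ]
resid by slope [(2, np.float64(52.84)), (4, np.float64(35.64)), (6, np.float64(21.64)), (8, np.float64(11.43))]
f0 [[-13, -35], [-21, -50], [-61, -44], [-62, -22], [-19, -26]]
f1 [[-14, 28], [-14, 52], [-48, 56], [-46, 19]]
f2 [[63, -43], [58, -24], [19, -19], [11, -38]]
f3 [[64, 24], [65, 42], [13, 50], [14, 31]]
tray far corner, board frame -224.32825595456492 -102.46295011981582
tray far corner, board frame -219.70290991505257 102.62443420739159
scraper [ 5.11962832e+02 -2.87927859e+02 -1.80356241e+00  3.93368280e-01] [-103.33651422   22.53834226] [ 0.4 -1.   0.2 -1.3 -0.2  0.1 -0.1  0.2 -0.  -0.3  1.  -1.1 -1.9 -0.6]
```

Run:
```python
import cv2,numpy as np
b=cv2.imread('pics/side0.png');w=cv2.imread('pics/wrist0.png')
def crop(im,x0,y0,x1,y1,k,st=10):
    c=cv2.resize(im[y0:y1,x0:x1],None,fx=k,fy=k,interpolation=cv2.INTER_CUBIC)
    for x in range((x0+st-1)//st*st,x1,st):
        cv2.line(c,((x-x0)*k,0),((x-x0)*k,6),(0,0,255),1); cv2.putText(c,str(x),((x-x0)*k,16),0,.35,(0,0,255),1)
    for y in range((y0+st-1)//st*st,y1,st):
        cv2.line(c,(0,(y-y0)*k),(6,(y-y0)*k),(0,0,255),1); cv2.putText(c,str(y),(8,(y-y0)*k+4),0,.35,(0,0,255),1)
    return c
cv2.imwrite('pics/c3.png',crop(b,185,175,285,250,8))
cv2.imwrite('pics/c4.png',crop(w,0,0,560,420,1,40))
```

```text
(no output)
```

View pics/c3.png

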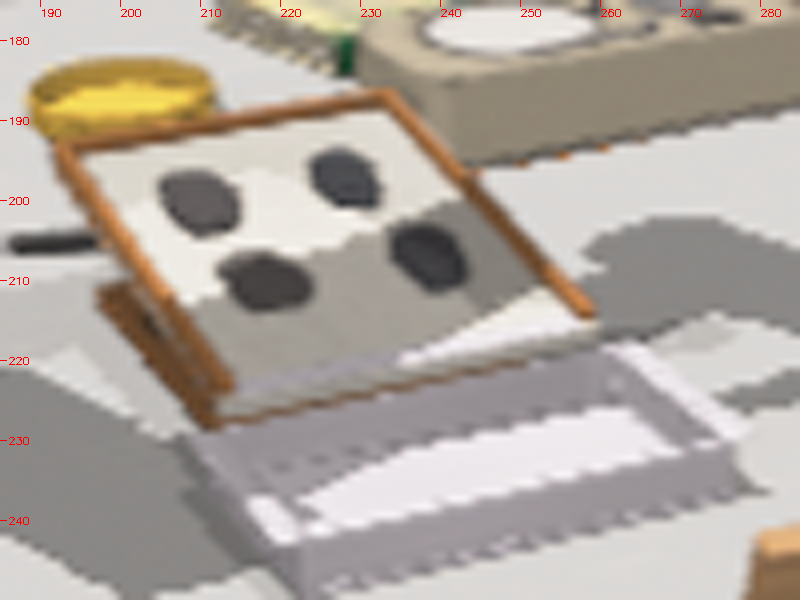

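View pics/c4.png

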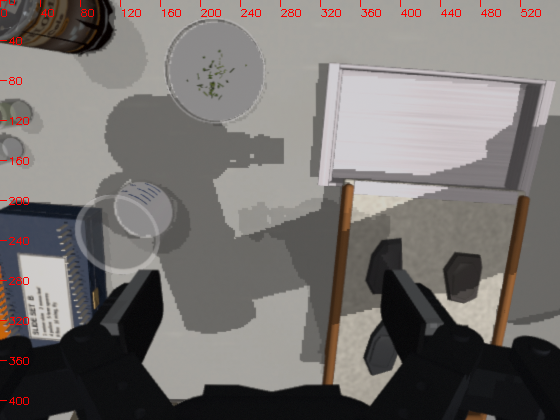

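The wrist view shows the lip and rims clearly: rim ends at (354,185) and (519,195), and tray corners at (328,64), (554,80) and (319,186). I'll refit jointly from all three cameras.

Run:
```python
from h import *
W=pickle.load(open('wrist.pkl','rb'));S,D=G['scene'],G['side']
def c3(X,Y):return [185+X/8-.4,175+Y/8-.4]
obs=[(W,[-120,-78,8],(354,185)),(W,[-120,78,8],(519,195)),(S,[112,78,8],c1(333,565)),(S,[-120,78,8],c1(572,264)),(S,[-120,-78,0],c1(303,147)),
(S,[112,-78,4],c1(55,405)),(D,[112,-78,0],c3(378,110)),(D,[112,78,8],c3(82,157)),(D,[-120,-78,8],c3(582,312)),(D,[-120,78,8],c3(233,375))]
def f(p): return np.concatenate([(proj(g,board(p)([P]))[0]-u) for g,P,u in obs])
s=least_squares(f,[480,130,1.52,.1],loss='soft_l1');p=s.x;print(p,np.degrees(p[2:]));print(f(p).reshape(-1,2).round(1).tolist())
def ft(q):return np.concatenate([proj(W,[[q[0]+P[0]*np.cos(q[2])-P[1]*np.sin(q[2]),q[1]+P[0]*np.sin(q[2])+P[1]*np.cos(q[2]),28]])[0]-u for P,u in [((-55,-95),(328,64)),((-55,95),(554,80)),((55,-95),(319,186))]])
t=least_squares(ft,[500,-30,1.52]);print('tray',t.x,np.degrees(t.x[2]),t.fun.round(1))
d=t.x[:2]-p[:2];print('tray in board',R.from_euler('z',-p[2]).apply([*d,0]))
# scraper in world, and grip target
x=[511.96,-287.93,-1.80356,.3934];r=R.from_euler('z',x[2])*R.from_euler('y',x[3])
print('scraper axes',r.as_matrix().round(3))
```

```text
[4.81274827e+02 1.33367933e+02 1.50821213e+00 1.70637416e-01] [86.41418947  9.77680378]
[[-1.1, -0.2], [0.4, 0.4], [-0.1, -0.6], [1.2, -1.0], [1.6, -1.1], [-2.3, 0.4], [-0.9, -2.5], [-2.6, -4.0], [-0.8, -0.1], [-0.1, 0.6]]
tray [478.03114005 -34.46587818   1.51514249] 86.81127010149349 [  6.4  -1.1 -10.9  -0.4   3.7   0.2]
tray in board [-167.70810494   -7.25955262    0.        ]
scraper axes [[-0.213  0.973 -0.088]
 [-0.899 -0.231 -0.373]
 [-0.383  0.     0.924]]
```

```bash
cat >> h.py <<'E'
from bench import read_state
import json
def rows(pos,Rt,n,claw,p0=None,R0=None):
    s=read_state(); p0=s['position'] if p0 is None else np.array(p0,float); R0=R.from_quat(s['ee_rot']) if R0 is None else R0
    w=(R0.inv()*Rt).as_rotvec()/n; st=R.from_rotvec(w); r=R0; d=(np.array(pos)-p0)/n/1000; out=[]
    for i in range(n):
        out.append([round(float(v),4) for v in np.r_[r.inv().apply(d),w,claw]]); r=r*st
    print('rotdeg/row',np.degrees(np.linalg.norm(w)).round(2),'mm/row',np.linalg.norm(d)*1000)
    for i in range(0,n,10): print(json.dumps(out[i:i+10]).replace(' ',''))
def toolR(Rs): # tool rot from scraper rot: x=xs, y=-zs, z=ys
    M=Rs.as_matrix(); return R.from_matrix(np.c_[M[:,0],-M[:,2],M[:,1]])
SO=np.array([511.96,-287.93,1.]);SR=R.from_euler('z',-1.80356)*R.from_euler('y',.3934)
def sp(z): return SO+SR.apply([0,0,z])
def st():
    s=read_state(); print('t',s['clock'],'pos',s['position'].round(1),'F',s['contact_force'].round(1),'T',s['wrist_torque'].round(2),'w',round(s['gripper_width'],1)); return s
E
python3 -c "
from h import *
rows(sp(150),toolR(SR),14,.05)"
```

```text
rotdeg/row 5.67 mm/row 26.952511678267705
[[0.009,0.0065,0.0246,-0.0187,-0.0943,0.0239,0.05],[0.0114,0.0058,0.0237,-0.0187,-0.0943,0.0239,0.05],[0.0137,0.0051,0.0226,-0.0187,-0.0943,0.0239,0.05],[0.0159,0.0043,0.0213,-0.0187,-0.0943,0.0239,0.05],[0.0179,0.0035,0.0198,-0.0187,-0.0943,0.0239,0.05],[0.0198,0.0027,0.0181,-0.0187,-0.0943,0.0239,0.05],[0.0215,0.0019,0.0162,-0.0187,-0.0943,0.0239,0.05],[0.0229,0.0011,0.0141,-0.0187,-0.0943,0.0239,0.05],[0.0242,0.0003,0.0119,-0.0187,-0.0943,0.0239,0.05],[0.0252,-0.0005,0.0096,-0.0187,-0.0943,0.0239,0.05]]
[[0.026,-0.0013,0.0071,-0.0187,-0.0943,0.0239,0.05],[0.0265,-0.002,0.0046,-0.0187,-0.0943,0.0239,0.05],[0.0267,-0.0027,0.0021,-0.0187,-0.0943,0.0239,0.05],[0.0267,-0.0034,-0.0005,-0.0187,-0.0943,0.0239,0.05]]
```

play_rows --pt "0.009 0.0065 0.0246 -0.0187 -0.0943 0.0239 0.05" --pt "0.0114 0.0058 0.0237 -0.0187 -0.0943 0.0239 0.05" --pt "0.0137 0.0051 0.0226 -0.0187 -0.0943 0.0239 0.05" --pt "0.0159 0.0043 0.0213 -0.0187 -0.0943 0.0239 0.05" --pt "0.0179 0.0035 0.0198 -0.0187 -0.0943 0.0239 0.05" --pt "0.0198 0.0027 0.0181 -0.0187 -0.0943 0.0239 0.05" --pt "0.0215 0.0019 0.0162 -0.0187 -0.0943 0.0239 0.05" --pt "0.0229 0.0011 0.0141 -0.0187 -0.0943 0.0239 0.05" --pt "0.0242 0.0003 0.0119 -0.0187 -0.0943 0.0239 0.05" --pt "0.0252 -0.0005 0.0096 -0.0187 -0.0943 0.0239 0.05"

```text
clock: 1.15
position: [536.3, -250.6, 159.8]
ee_rot: [-0.252, 0.68, -0.547, 0.417]
contact_force: [0.5, -0.3, 0.1]
gripper_width: 49.9
```

```bash
python3 -c "
from h import *
st();rows(sp(150),toolR(SR),8,.05)"
```

```text
t 1.15 pos [ 536.3 -250.6  159.8] F [ 0.5 -0.3  0.1] T [-0.51  0.18  0.02] w 49.9
rotdeg/row 2.49 mm/row 12.828822796091146
[[0.0125,-0.0013,0.0024,-0.0079,-0.0413,0.0108,0.05],[0.0126,-0.0015,0.0019,-0.0079,-0.0413,0.0108,0.05],[0.0127,-0.0016,0.0013,-0.0079,-0.0413,0.0108,0.05],[0.0127,-0.0018,0.0008,-0.0079,-0.0413,0.0108,0.05],[0.0127,-0.0019,0.0003,-0.0079,-0.0413,0.0108,0.05],[0.0127,-0.002,-0.0003,-0.0079,-0.0413,0.0108,0.05],[0.0126,-0.0022,-0.0008,-0.0079,-0.0413,0.0108,0.05],[0.0125,-0.0023,-0.0014,-0.0079,-0.0413,0.0108,0.05]]
```

play_rows --pt "0.0125 -0.0013 0.0024 -0.0079 -0.0413 0.0108 0.05" --pt "0.0126 -0.0015 0.0019 -0.0079 -0.0413 0.0108 0.05" --pt "0.0127 -0.0016 0.0013 -0.0079 -0.0413 0.0108 0.05" --pt "0.0127 -0.0018 0.0008 -0.0079 -0.0413 0.0108 0.05" --pt "0.0127 -0.0019 0.0003 -0.0079 -0.0413 0.0108 0.05" --pt "0.0127 -0.002 -0.0003 -0.0079 -0.0413 0.0108 0.05" --pt "0.0126 -0.0022 -0.0008 -0.0079 -0.0413 0.0108 0.05" --pt "0.0125 -0.0023 -0.0014 -0.0079 -0.0413 0.0108 0.05" --pt "0 0 0 0 0 0 0.05"

```text
clock: 2.05
position: [493.3, -351.3, 132.4]
ee_rot: [-0.323, 0.632, -0.453, 0.54]
contact_force: [-0.4, -0.5, -0.1]
gripper_width: 50.2
```

```bash
python3 -c "
from h import *
from bench import get_image
st();rows(sp(150),toolR(SR),1,.05);rows(sp(78),toolR(SR),5,.05)
a=get_image('scene')['color'];w=get_image('wrist')['color']
cv2.imwrite('pics/p1.png',np.hstack([cv2.resize(a[90:230,290:430],None,fx=3,fy=3),cv2.resize(w,None,fx=.65,fy=1)])[:,:,::-1])"
```

```text
t 2.05 pos [ 493.3 -351.3  132.4] F [-0.4 -0.5 -0.1] T [-0.74  0.15 -0.02] w 50.2
rotdeg/row 0.68 mm/row 11.597783852282198
[[-0.0105,-0.0033,0.0036,0.0083,0.0042,-0.0074,0.05]]
rotdeg/row 0.14 mm/row 13.909401905504637
[[-0.002,0.0137,0.0008,0.0017,0.0008,-0.0015,0.05],[-0.002,0.0137,0.0008,0.0017,0.0008,-0.0015,0.05],[-0.002,0.0137,0.0008,0.0017,0.0008,-0.0015,0.05],[-0.0021,0.0137,0.0008,0.0017,0.0008,-0.0015,0.05],[-0.0021,0.0137,0.0007,0.0017,0.0008,-0.0015,0.05]]
```

View pics/p1.png

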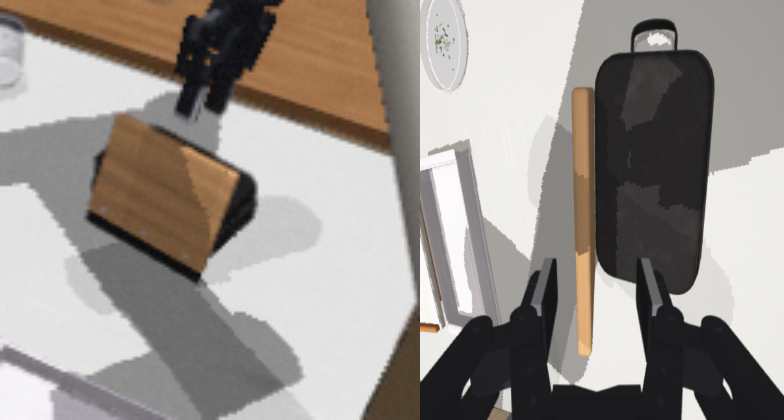

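The gripper overshot about 11 mm along its closing axis, and both views show the slab between the fingers but off centre. I'll correct, then descend.

play_rows --pt "-0.0105 -0.0033 0.0036 0.0083 0.0042 -0.0074 0.05" --pt "0 0 0 0 0 0 0.05"

```text
clock: 2.35
position: [500.2, -341.0, 141.1]
ee_rot: [-0.322, 0.629, -0.459, 0.539]
contact_force: [0.5, -0.1, 0.5]
gripper_width: 50.2
```

Run:
```python
from h import *
from bench import get_image
st();rows(sp(150),toolR(SR),1,.05);rows(sp(78),toolR(SR),6,.05)
W=get_image('wrist');c=W['color'].copy()
for q in [[-6,-70,120],[-6,70,120],[6,70,120],[6,-70,120]]:
    u=proj(W,SO+SR.apply(q))[0]; print(q,u)
# measure top strip edges in rows
hsv=cv2.cvtColor(c,cv2.COLOR_RGB2HSV)
m=cv2.inRange(hsv,(8,60,90),(25,255,255))
n,l,s_,ce=cv2.connectedComponentsWithStats(m)
print([(s_[i].tolist()) for i in range(1,n) if s_[i][4]>300])
i=max(range(1,n),key=lambda i:s_[i][4] if s_[i][0]>180 else 0)
for y in range(s_[i][1],s_[i][1]+s_[i][3],30): x=np.where(l[y]==i)[0]; print(y,x.min(),x.max())
```

```text
t 2.35 pos [ 500.2 -341.   141.1] F [ 0.5 -0.1  0.5] T [-0.75  0.18 -0.08] w 50.2
rotdeg/row 0.07 mm/row 3.589643576089592
[[0.0035,0.0002,-0.0008,-0.0011,0.0004,0.0004,0.05]]
rotdeg/row 0.01 mm/row 12.048725618067511
[[0.0006,0.012,-0.0001,-0.0002,0.0001,0.0001,0.05],[0.0006,0.012,-0.0001,-0.0002,0.0001,0.0001,0.05],[0.0006,0.012,-0.0001,-0.0002,0.0001,0.0001,0.05],[0.0006,0.012,-0.0001,-0.0002,0.0001,0.0001,0.05],[0.0006,0.012,-0.0001,-0.0002,0.0001,0.0001,0.05],[0.0006,0.012,-0.0001,-0.0002,0.0001,0.0001,0.05]]
[-6, -70, 120] [268.62483318 363.87415112]
[-6, 70, 120] [267.96588336 101.21451235]
[6, 70, 120] [295.19898959 101.24335622]
[6, -70, 120] [290.30909308 363.84182385]
[[262, 95, 27, 264, 6208], [0, 328, 41, 11, 343]]
95 278 279
125 263 288
155 263 288
185 264 287
215 264 287
245 265 288
275 266 287
305 266 287
335 267 287
```

play_rows --pt "0 0.012 0.0004 0 0 0 0.05" --pt "0 0.012 0.0004 0 0 0 0.05" --pt "0 0.012 0.0004 0 0 0 0.05" --pt "0 0.012 0.0004 0 0 0 0.05" --pt "0 0.012 0.0004 0 0 0 0.05" --pt "0 0.007 0.0002 0 0 0 0.05" --pt "0 0 0 0 0 0 0.05"

```text
clock: 3.1
position: [508.0, -311.8, 71.9]
ee_rot: [-0.322, 0.631, -0.457, 0.538]
contact_force: [0.9, -0.2, 0.7]
gripper_width: 50.2
```

```bash
sed -i 's/^SO=.*;SR=\(.*\)/SR=\1\nSO=np.array([511.96,-287.93,1.])+SR.apply([-3,3,0])*[1,1,0]/' h.py; python3 -c "
from h import *
s=st();print(SR.inv().apply(s['position']-SO));rows(sp(78),toolR(SR),1,.05)"
```

```text
t 3.1 pos [ 508.  -311.8   71.9] F [ 0.9 -0.2  0.7] T [-0.74  0.13  0.06] w 50.2
[-2.30977033 -1.34773044 75.77897708]
rotdeg/row 0.21 mm/row 3.4762564802084435
[[0.0023,-0.0022,0.0013,0.0035,0.0005,-0.0012,0.05]]
```

play_rows --pt "0.002 -0.002 0.001 0.0035 0 0 0.03" --pt "0 0 0 0 0 0 0.0" --pt "0 0 0 0 0 0 0.0" --pt "0 0 0 0 0 0 0.0" --pt "0 0 0 0 0 0 0.0"

```text
clock: 3.6
position: [508.6, -316.0, 73.4]
ee_rot: [-0.321, 0.629, -0.459, 0.539]
contact_force: [0.3, -0.6, -1.5]
gripper_width: 11.3
```

```bash
python3 -c "
from h import *
s=st();print(SR.inv().apply(s['position']-SO), (toolR(SR).inv()*R.from_quat(s['ee_rot'])).as_rotvec())
np.savez('grasp.npz',p=s['position'],q=s['ee_rot'])"
```

```text
t 3.6 pos [ 508.6 -316.    73.4] F [ 0.3 -0.6 -1.5] T [-0.97  0.28  0.03] w 11.3
[ 0.69563725  0.24402167 78.71536582] [ 1.99526337e-03 -2.72145508e-04  7.61357523e-06]
```

```bash
cat >> h.py <<'E'
BY=np.radians(86.7); BO=np.array([481.3,133.4])
UR=toolR(R.from_euler('z',BY-np.pi))
def bp(x,y=0): return BO+[x*np.cos(BY)-y*np.sin(BY),x*np.sin(BY)+y*np.cos(BY)]
def inb(P): d=np.asarray(P)[:2]-BO; return np.array([d[0]*np.cos(BY)+d[1]*np.sin(BY),-d[0]*np.sin(BY)+d[1]*np.cos(BY)])
L=78.7
def edge(s): r=R.from_quat(s['ee_rot']); return s['position']+r.apply([0,L,0])
E
python3 -c "
from h import *
s=read_state();q=R.from_quat(s['ee_rot']);p=s['position']
rows(p+[0,0,117],q,5,0);rows([*bp(92),192],UR,15,0,p+[0,0,117],q)"
```

```text
rotdeg/row 0.0 mm/row 23.4
[[-0.009,-0.0216,0.0,0.0,0.0,0.0,0.0],[-0.009,-0.0216,0.0,0.0,0.0,0.0,0.0],[-0.009,-0.0216,0.0,0.0,0.0,0.0,0.0],[-0.009,-0.0216,0.0,0.0,0.0,0.0,0.0],[-0.009,-0.0216,0.0,0.0,0.0,0.0,0.0]]
rotdeg/row 1.64 mm/row 36.11109485877699
[[-0.0322,0.0132,-0.0098,-0.0024,-0.0115,-0.0261,0.0],[-0.0326,0.0124,-0.0094,-0.0024,-0.0115,-0.0261,0.0],[-0.033,0.0116,-0.009,-0.0024,-0.0115,-0.0261,0.0],[-0.0334,0.0107,-0.0085,-0.0024,-0.0115,-0.0261,0.0],[-0.0338,0.0098,-0.0081,-0.0024,-0.0115,-0.0261,0.0],[-0.0341,0.009,-0.0077,-0.0024,-0.0115,-0.0261,0.0],[-0.0344,0.0081,-0.0073,-0.0024,-0.0115,-0.0261,0.0],[-0.0347,0.0072,-0.0069,-0.0024,-0.0115,-0.0261,0.0],[-0.035,0.0063,-0.0065,-0.0024,-0.0115,-0.0261,0.0],[-0.0352,0.0054,-0.0061,-0.0024,-0.0115,-0.0261,0.0]]
[[-0.0354,0.0045,-0.0056,-0.0024,-0.0115,-0.0261,0.0],[-0.0356,0.0036,-0.0052,-0.0024,-0.0115,-0.0261,0.0],[-0.0357,0.0027,-0.0048,-0.0024,-0.0115,-0.0261,0.0],[-0.0358,0.0018,-0.0044,-0.0024,-0.0115,-0.0261,0.0],[-0.0359,0.0008,-0.004,-0.0024,-0.0115,-0.0261,0.0]]
```

play_rows --pt "-0.009 -0.0216 0 0 0 0 0" --pt "-0.009 -0.0216 0 0 0 0 0" --pt "-0.009 -0.0216 0 0 0 0 0" --pt "-0.009 -0.0216 0 0 0 0 0" --pt "-0.009 -0.0216 0 0 0 0 0"

```text
clock: 4.1
position: [505.8, -314.4, 189.2]
ee_rot: [-0.321, 0.634, -0.456, 0.536]
contact_force: [0.5, 0.1, -1.6]
gripper_width: 11.3
```

play_rows --pt "-0.0322 0.0132 -0.0098 -0.0024 -0.0115 -0.0261 0" --pt "-0.0326 0.0124 -0.0094 -0.0024 -0.0115 -0.0261 0" --pt "-0.033 0.0116 -0.009 -0.0024 -0.0115 -0.0261 0" --pt "-0.0334 0.0107 -0.0085 -0.0024 -0.0115 -0.0261 0" --pt "-0.0338 0.0098 -0.0081 -0.0024 -0.0115 -0.0261 0" --pt "-0.0341 0.009 -0.0077 -0.0024 -0.0115 -0.0261 0" --pt "-0.0344 0.0081 -0.0073 -0.0024 -0.0115 -0.0261 0" --pt "-0.0347 0.0072 -0.0069 -0.0024 -0.0115 -0.0261 0" --pt "-0.035 0.0063 -0.0065 -0.0024 -0.0115 -0.0261 0"

```text
clock: 5.0
position: [493.7, 14.8, 194.5]
ee_rot: [-0.421, 0.564, -0.499, 0.506]
contact_force: [-0.1, -0.7, -1.4]
gripper_width: 11.3
```

```bash
python3 -c "
from h import *
s=st();print(edge(s),inb(s['position']))
rows([*bp(92),192],UR,6,0)"
```

```text
t 5.0 pos [493.7  14.8 194.5] F [-0.1 -0.7 -1.4] T [-0.38  0.   -0.03] w 11.3
[496.07365217  26.45489898 116.68839434] [-117.65749656  -19.207994  ]
rotdeg/row 1.63 mm/row 35.09170897913831
[[-0.0341,0.0056,-0.006,-0.0026,-0.0132,-0.0251,0.0],[-0.0343,0.0047,-0.0055,-0.0026,-0.0132,-0.0251,0.0],[-0.0345,0.0039,-0.0051,-0.0026,-0.0132,-0.0251,0.0],[-0.0347,0.003,-0.0046,-0.0026,-0.0132,-0.0251,0.0],[-0.0348,0.0021,-0.0041,-0.0026,-0.0132,-0.0251,0.0],[-0.0349,0.0013,-0.0037,-0.0026,-0.0132,-0.0251,0.0]]
```

play_rows --pt "-0.0341 0.0056 -0.006 -0.0026 -0.0132 -0.0251 0" --pt "-0.0343 0.0047 -0.0055 -0.0026 -0.0132 -0.0251 0" --pt "-0.0345 0.0039 -0.0051 -0.0026 -0.0132 -0.0251 0" --pt "-0.0347 0.003 -0.0046 -0.0026 -0.0132 -0.0251 0" --pt "-0.0348 0.0021 -0.0041 -0.0026 -0.0132 -0.0251 0" --pt "-0.018 0.0006 -0.002 -0.0013 -0.0066 -0.0125 0" --pt "0 0 0 0 0 0 0"

```text
clock: 5.7
position: [482.3, 220.4, 193.0]
ee_rot: [-0.483, 0.515, -0.512, 0.489]
contact_force: [-0.1, 0.3, -2.1]
gripper_width: 11.3
```

Run:
```python
from h import *
from bench import get_image
s=st();print(edge(s),inb(edge(s)))
rows([*bp(92),192],UR,2,0)
W=get_image('wrist');pickle.dump(W,open('wrist2.pkl','wb'));S=get_image('scene')
c=cv2.resize(S['color'][180:330,200:340],(392,420),interpolation=cv2.INTER_CUBIC)
cv2.imwrite('pics/p2.png',np.hstack([W['color'][:,150:],c])[:,:,::-1])
```

```text
t 5.7 pos [482.3 220.4 193. ] F [-0.1  0.3 -2.1] T [-0.08  0.03  0.03] w 11.3
[482.45632209 221.12948799 114.32528603] [87.65057897  3.89565791]
rotdeg/row 0.28 mm/row 3.2770280682083883
[[-0.0025,0.0005,0.002,-0.0009,0.0016,-0.0045,0.0],[-0.0025,0.0005,0.002,-0.0009,0.0016,-0.0045,0.0]]
```

View pics/p2.png

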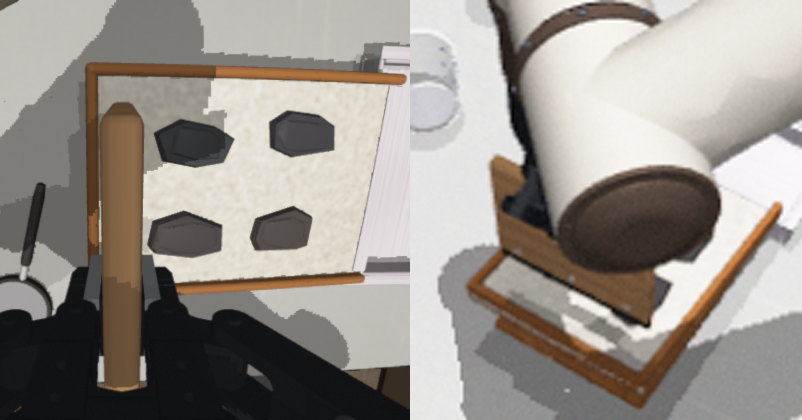

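The wrist view shows the plate clearly: inner uphill-far corner at (247,75), lip rim ends at (553,83) and (512,275), and flake uphill tips at x≈298–304. I'll refit the board from this.

Run:
```python
from h import *
W=pickle.load(open('wrist2.pkl','rb'));W1=pickle.load(open('wrist.pkl','rb'))
obs=[(W,[112,-78,8],(247,75)),(W,[-120,-78,8],(553,83)),(W,[-120,78,8],(512,275)),(W,[-120,-76,0],(538,87)),(W,[-120,74,0],(508,272)),(W1,[-120,-78,8],(354,185)),(W1,[-120,78,8],(519,195))]
f=lambda p:np.concatenate([(proj(g,board(p)([P]))[0]-u) for g,P,u in obs])
s=least_squares(f,[480,130,1.52,.1]);p=s.x;print(p,np.degrees(p[2:]));print(f(p).reshape(-1,2).round(1).tolist())
for d in(3,6,8):
    q=least_squares(lambda q:f([*q,np.radians(d)]),p[:3]); print(d,q.x,np.degrees(q.x[2]),q.cost)
for uv in [(304,127),(298,232),(323,166),(330,257),(474,112)]:
    w=ray(W,uv,68)-[p[0],p[1],0]; print(R.from_euler('z',-p[2]).apply(w)[:2].round(1))
s=read_state();e=edge(s);print('edge in board',R.from_euler('z',-p[2]).apply(e-[p[0],p[1],0]))
```

```text
[4.80562086e+02 1.32380645e+02 1.50136613e+00 1.77150973e-01] [86.02194282 10.15000309]
[[-3.5, 0.4], [-1.3, 3.2], [0.2, -1.6], [4.6, 1.7], [-1.5, -6.8], [0.6, -1.9], [1.4, -0.1]]
3 [482.92868317 137.76962272   1.50393183] 86.16894672090595 365.1969775902576
6 [481.95497456 135.54846131   1.5023826 ] 86.0801823718181 159.40637041891128
8 [481.28912967 134.03144668   1.50172221] 86.04234462999611 81.42036220584725
[ 68.3 -44.7]
[69.7 33.6]
[ 53.6 -17.4]
[44.2 53.9]
[-50.2 -57.9]
edge in board [ 86.42318361   4.34493636 114.32265857]
```

```bash
sed -i 's/^BY=.*/BY=np.radians(86.3); BO=np.array([481.2,133.8])/' h.py; python3 -c "
from h import *
rows([*bp(92),85+L],UR,5,0)"
```

```text
rotdeg/row 0.13 mm/row 6.130651345954535
[[-0.0015,0.0059,0.0009,-0.0002,0.0015,-0.0017,0.0],[-0.0015,0.0059,0.0009,-0.0002,0.0015,-0.0017,0.0],[-0.0015,0.0059,0.0009,-0.0002,0.0015,-0.0017,0.0],[-0.0015,0.0059,0.0009,-0.0002,0.0015,-0.0017,0.0],[-0.0015,0.0059,0.0009,-0.0002,0.0015,-0.0017,0.0]]
```

play_rows --pt "-0.0015 0.0059 0.0009 -0.0002 0.0015 -0.0017 0" --pt "-0.0015 0.0059 0.0009 -0.0002 0.0015 -0.0017 0" --pt "-0.0015 0.0059 0.0009 -0.0002 0.0015 -0.0017 0" --pt "-0.0015 0.0059 0.0009 -0.0002 0.0015 -0.0017 0" --pt "-0.001 0.003 0.0005 0 0.001 -0.001 0" --pt "0 0 0 0 0 0 0"

```text
clock: 6.4
position: [486.8, 220.8, 163.7]
ee_rot: [-0.482, 0.518, -0.517, 0.481]
contact_force: [-0.3, -0.4, -2.1]
gripper_width: 11.3
```

```bash
python3 -c "
from h import *
s=st();print(edge(s),inb(edge(s)),(UR.inv()*R.from_quat(s['ee_rot'])).as_rotvec(degrees=True).round(2))
rows([*bp(92),82+L],UR,1,0)"
```

```text
t 6.4 pos [486.8 220.8 163.7] F [-0.3 -0.4 -2.1] T [ 0.01  0.05 -0.01] w 11.3
[486.67035696 220.74966142  85.02108599] [87.12143989  0.15210771] [-0.1   0.41 -0.04]
rotdeg/row 0.43 mm/row 5.697407749454537
[[-0.0048,0.003,-0.0,0.0017,-0.0072,0.0006,0.0]]
```

play_rows --pt "-0.003 0.0025 0 0.001 -0.004 0 0" --pt "0 0.0025 0 0 0 0 0" --pt "0 0.0025 0 0 0 0 0"

```text
clock: 6.7
position: [487.5, 224.3, 156.1]
ee_rot: [0.483, -0.516, 0.517, -0.483]
contact_force: [-0.0, -0.5, -1.4]
gripper_width: 11.1
```

play_rows --pt "0 0.002 0 0 0 0 0" --pt "0 0.002 0 0 0 0 0"

```text
clock: 6.9
position: [487.5, 224.4, 151.9]
ee_rot: [0.483, -0.516, 0.517, -0.483]
contact_force: [-0.2, 0.1, -2.2]
gripper_width: 11.4
```

```bash
python3 -c "
from h import *
s=st();print(edge(s),inb(edge(s)),(UR.inv()*R.from_quat(s['ee_rot'])).as_rotvec(degrees=True).round(2))"
```

```text
t 6.9 pos [487.5 224.4 151.9] F [-0.2  0.1 -2.2] T [-0.02  0.02 -0.01] w 11.4
[487.49982881 224.39913171  73.19112506] [90.81683104 -0.44012647] [0.03 0.15 0.02]
```

play_rows --pt "0 0.0015 0 0 0 0 0" --pt "0 0.0015 0 0 0 0 0"

```text
clock: 7.1
position: [487.4, 224.4, 148.9]
ee_rot: [0.483, -0.516, 0.517, -0.483]
contact_force: [-4.7, 0.5, 8.4]
gripper_width: 11.7
```

play_rows --pt "0 0.0015 0 0 0 0 0"

```text
clock: 7.2
position: [487.4, 224.4, 148.9]
ee_rot: [0.483, -0.516, 0.517, -0.483]
contact_force: [-6.2, -0.7, 12.6]
gripper_width: 11.4
```

play_rows --pt "0 0.001 0 0 0 0 0"

```text
clock: 7.3
position: [487.4, 224.5, 149.0]
ee_rot: [0.483, -0.516, 0.517, -0.484]
contact_force: [-2.6, -0.2, 2.3]
gripper_width: 11.0
```

Run:
```python
from h import *
from bench import get_image
s=st();e=edge(s);r=R.from_quat(s['ee_rot'])
W=get_image('wrist');pickle.dump(W,open('wrist3.pkl','wb'));cv2.imwrite('pics/p3.png',W['color'][:,:,::-1])
T=lambda xs,ys,zs: s['position']+r.apply([xs,L-zs,ys])
for q in [(0,70,120),(0,-70,120),(-6,70,120),(6,70,120),(0,70,0)]: print(q,proj(W,T(*q))[0].round(1))
hsv=cv2.cvtColor(W['color'],cv2.COLOR_RGB2HSV)
m=cv2.inRange(hsv,(5,60,60),(25,255,255));m[:,:245]=0;m[:,310:]=0
n,l,t,_=cv2.connectedComponentsWithStats(m);print([x.tolist() for x in t[1:] if x[4]>200])
for x in (262,272,282): y=np.where(m[:,x])[0];print(x,y.min(),y.max())
p=board([*BO,BY,np.radians(7)])
for q in [(112,-78,8),(-120,-78,8),(0,-78,8),(0,-78,0),(0,78,8),(60,78,8)]: print(q,proj(W,p([q]))[0].round(1))
```

```text
t 7.3 pos [487.4 224.5 149. ] F [-2.6 -0.2  2.3] T [-0.16  0.67 -0.02] w 11.0
(0, 70, 120) [276.1 108.7]
(0, -70, 120) [274.5 489.6]
(-6, 70, 120) [253.  108.7]
(6, 70, 120) [299.2 108.8]
(0, 70, 0) [273.6  97. ]
[[245, 67, 65, 325, 13052]]
262 67 389
272 67 391
282 67 389
(112, -78, 8) [237.3  83. ]
(-120, -78, 8) [604.4  89.1]
(0, -78, 8) [433.4  84.3]
(0, -78, 0) [426.3  84.3]
(0, 78, 8) [405.6 319.7]
(60, 78, 8) [321.4 326.9]
```

View pics/p3.png

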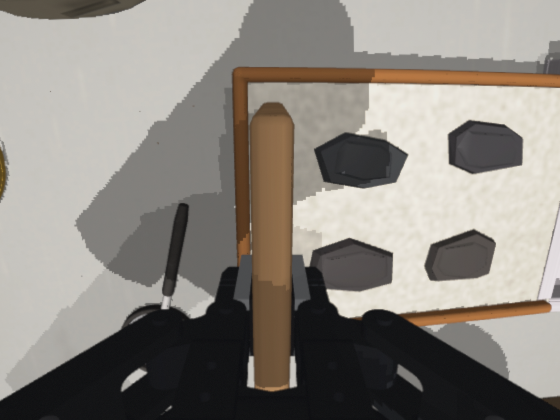

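Contact was felt at edge height about 70 mm with gaps at both rims, so the slope is about 7°. Now the sweep, in short pieces.

play_rows --pt "0.004 0.0013 0 0 0 0 0" --pt "0.005 0.0014 0 0 0 0 0" --pt "0.005 0.0014 0 0 0 0 0" --pt "0.005 0.0014 0 0 0 0 0"

```text
clock: 7.75
position: [490.2, 209.0, 146.9]
ee_rot: [0.478, -0.515, 0.516, -0.49]
contact_force: [-1.5, 3.3, 6.3]
gripper_width: 11.3
```

```bash
cat > c.py <<'E'
from h import *
s=st();e=edge(s);b=inb(e);print('edge z',e[2].round(2),'board xy',b.round(2),'slope from contact',np.degrees(np.arctan2(70.3-e[2],90.8-b[0])).round(2),'rot err',(UR.inv()*R.from_quat(s['ee_rot'])).as_rotvec(degrees=True).round(2))
E
python3 c.py
```

```text
t 7.75 pos [490.2 209.  146.9] F [-1.5  3.3  6.3] T [ 1.05  0.74 -0.06] w 11.3
edge z 68.23 board xy [76.51 -5.15] slope from contact 8.24 rot err [ 0.74 -0.04  0.64]
```

play_rows --pt "0.004 0.0013 -0.002 -0.004 0 -0.004 0" --pt "0.004 0.0013 -0.002 -0.004 0 -0.004 0" --pt "0.004 0.0013 -0.002 -0.004 0 -0.003 0"

```text
clock: 8.05
position: [487.5, 199.0, 145.6]
ee_rot: [0.479, -0.515, 0.517, -0.488]
contact_force: [1.0, 2.1, 6.1]
gripper_width: 11.3
```

```bash
python3 c.py
```

```text
t 8.05 pos [487.5 199.  145.6] F [1.  2.1 6.1] T [ 1.13 -0.12 -0.08] w 11.3
edge z 66.92 board xy [66.04 -2.97] slope from contact 7.78 rot err [ 0.62 -0.01  0.44]
```

play_rows --pt "0.005 0.0014 -0.0015 -0.006 0 -0.004 0" --pt "0.005 0.0014 -0.0015 -0.006 0 -0.004 0" --pt "0.005 0.0014 -0.001 -0.005 0 -0.003 0" --pt "0.005 0.0014 -0.001 -0.003 0 -0.003 0"

```text
clock: 8.45
position: [486.5, 182.5, 143.4]
ee_rot: [-0.482, 0.515, -0.515, 0.486]
contact_force: [0.0, 4.4, 5.8]
gripper_width: 11.5
```

```bash
python3 c.py
```

```text
t 8.45 pos [486.5 182.5 143.4] F [0.  4.4 5.8] T [ 1.25 -0.18 -0.  ] w 11.5
edge z 64.67 board xy [49.28 -2.48] slope from contact 7.73 rot err [ 0.24 -0.15  0.26]
```

Steady light contact, about 8 N normal.

play_rows --pt "0.005 0.0014 -0.0015 -0.003 0.001 -0.002 0" --pt "0.005 0.0014 -0.0015 -0.002 0.001 -0.002 0" --pt "0.005 0.0014 -0.0015 -0.002 0.001 -0.002 0" --pt "0.005 0.0014 -0.001 -0.002 0.001 -0.002 0" --pt "0.005 0.0014 -0.001 -0.001 0 -0.002 0"

```text
clock: 8.95
position: [485.3, 162.4, 140.8]
ee_rot: [0.479, -0.515, 0.516, -0.489]
contact_force: [-0.2, 3.1, 7.4]
gripper_width: 11.1
```

```bash
python3 c.py
```

```text
t 8.95 pos [485.3 162.4 140.8] F [-0.2  3.1  7.4] T [ 1.42  0.31 -0.15] w 11.1
edge z 62.07 board xy [29.51 -3.16] slope from contact 7.65 rot err [ 0.68 -0.05  0.53]
```

play_rows --pt "0.005 0.0014 -0.002 -0.006 0 -0.005 0" --pt "0.005 0.0014 -0.002 -0.006 0 -0.005 0" --pt "0.005 0.0014 -0.0015 -0.005 0 -0.004 0" --pt "0.005 0.0014 -0.0015 -0.004 0 -0.004 0" --pt "0.005 0.0014 -0.001 -0.003 0 -0.003 0"

```text
clock: 9.45
position: [482.6, 142.2, 138.0]
ee_rot: [0.482, -0.514, 0.516, -0.486]
contact_force: [-0.6, 4.5, 6.0]
gripper_width: 11.2
```

```bash
python3 c.py
```

```text
t 9.45 pos [482.6 142.2 138. ] F [-0.6  4.5  6. ] T [ 1.6  -0.01  0.06] w 11.2
edge z 59.31 board xy [ 8.66 -1.37] slope from contact 7.62 rot err [ 0.34 -0.18  0.13]
```

play_rows --pt "0.005 0.0014 -0.001 -0.003 0.001 -0.002 0" --pt "0.005 0.0014 -0.001 -0.003 0.001 -0.002 0" --pt "0.005 0.0014 -0.001 -0.003 0.001 -0.002 0" --pt "0.005 0.0014 -0.001 -0.003 0 -0.002 0" --pt "0.005 0.0014 -0.001 -0.003 0 -0.002 0" --pt "0.005 0.0014 -0.001 -0.003 0 -0.002 0"

```text
clock: 10.05
position: [482.6, 118.4, 134.9]
ee_rot: [0.48, -0.515, 0.516, -0.489]
contact_force: [0.1, 4.1, 6.0]
gripper_width: 11.2
```

```bash
python3 c.py
```

```text
t 10.05 pos [482.6 118.4 134.9] F [0.1 4.1 6. ] T [ 1.75  0.15 -0.  ] w 11.2
edge z 56.25 board xy [-14.68  -3.12] slope from contact 7.59 rot err [ 0.52 -0.16  0.46]
```

play_rows --pt "0.005 0.0014 -0.002 -0.005 0.001 -0.005 0" --pt "0.005 0.0014 -0.002 -0.005 0.001 -0.004 0" --pt "0.005 0.0014 -0.0015 -0.005 0.001 -0.004 0" --pt "0.005 0.0014 -0.001 -0.004 0 -0.003 0" --pt "0.005 0.0014 -0.001 -0.004 0 -0.003 0" --pt "0.005 0.0014 -0.001 -0.004 0 -0.003 0"

```text
clock: 10.65
position: [480.7, 93.7, 131.6]
ee_rot: [0.483, -0.514, 0.516, -0.486]
contact_force: [0.1, 3.7, 6.9]
gripper_width: 11.1
```

```bash
python3 c.py
```

```text
t 10.65 pos [480.7  93.7 131.6] F [0.1 3.7 6.9] T [ 1.34 -0.14  0.01] w 11.1
edge z 52.94 board xy [-39.88  -2.41] slope from contact 7.57 rot err [ 0.25 -0.17  0.09]
```

play_rows --pt "0.005 0.0014 -0.001 -0.003 0.001 -0.002 0" --pt "0.005 0.0014 -0.001 -0.003 0.001 -0.002 0" --pt "0.005 0.0014 -0.001 -0.004 0.001 -0.002 0" --pt "0.005 0.0014 -0.001 -0.004 0 -0.003 0" --pt "0.005 0.0014 -0.001 -0.004 0 -0.003 0" --pt "0.005 0.0014 -0.001 -0.004 0 -0.003 0" --pt "0.005 0.0014 -0.001 -0.004 0 -0.003 0"

```text
clock: 11.35
position: [480.4, 63.2, 127.6]
ee_rot: [0.485, -0.513, 0.516, -0.485]
contact_force: [0.0, 3.8, 6.2]
gripper_width: 11.1
```

```bash
python3 c.py
```

```text
t 11.35 pos [480.4  63.2 127.6] F [0.  3.8 6.2] T [ 1.25 -0.27  0.09] w 11.1
edge z 48.91 board xy [-70.68  -4.  ] slope from contact 7.55 rot err [ 0.14 -0.3  -0.12]
```

play_rows --pt "0.005 0.0014 -0.002 -0.003 0.002 -0.001 0" --pt "0.005 0.0014 -0.002 -0.003 0.001 -0.001 0" --pt "0.005 0.0014 -0.0015 -0.003 0.001 -0.001 0" --pt "0.005 0.0014 -0.0015 -0.003 0.001 -0.001 0" --pt "0.005 0.0014 -0.001 -0.003 0 -0.001 0" --pt "0.005 0.0014 -0.001 -0.003 0 -0.001 0" --pt "0.005 0.0014 -0.001 -0.003 0 -0.001 0"

```text
clock: 12.05
position: [478.2, 33.0, 123.6]
ee_rot: [0.481, -0.514, 0.516, -0.488]
contact_force: [-0.1, 4.3, 7.0]
gripper_width: 11.6
```

```bash
python3 c.py
python3 - <<'E'
from h import *
from bench import get_image
W=get_image('wrist');S=get_image('side')
c=cv2.resize(S['color'][170:260,180:290],(440,360),interpolation=cv2.INTER_CUBIC)
cv2.imwrite('pics/p4.png',np.hstack([W['color'][:360,200:],c])[:,:,::-1])
E
```

```text
t 12.05 pos [478.2  33.  123.6] F [-0.1  4.3  7. ] T [1.78 0.04 0.04] w 11.6
edge z 44.94 board xy [-100.37   -4.11] slope from contact 7.56 rot err [ 0.45 -0.25  0.31]
```

View pics/p4.png

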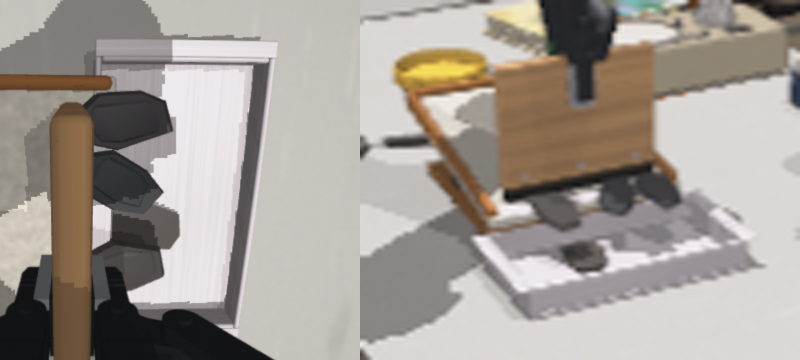

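One flake is already in the tray and three overhang the lip. I'll push on past it.

play_rows --pt "0.005 0.0013 -0.0015 -0.004 0.002 -0.003 0" --pt "0.005 0.0012 -0.001 -0.004 0.001 -0.003 0" --pt "0.005 0.001 -0.001 -0.004 0.001 -0.002 0" --pt "0.005 0.0006 0 -0.001 0 0 0" --pt "0.006 0 0 0 0 0 0" --pt "0.007 0 0 0 0 0 0" --pt "0.007 0 0 0 0 0 0" --pt "0.006 0 0 0 0 0 0" --pt "0 0 0 0 0 0 0"

```text
clock: 13.05
position: [473.9, -17.0, 120.4]
ee_rot: [0.484, -0.515, 0.516, -0.484]
contact_force: [-0.0, 1.7, -1.4]
gripper_width: 11.3
```

```bash
python3 c.py
python3 - <<'E'
from h import *
from bench import get_image
W=get_image('wrist');S=get_image('side')
c=cv2.resize(S['color'][170:260,180:290],(440,360),interpolation=cv2.INTER_CUBIC)
cv2.imwrite('pics/p5.png',np.hstack([W['color'][:360,200:],c])[:,:,::-1])
E
```

```text
t 13.05 pos [473.9 -17.  120.4] F [-0.   1.7 -1.4] T [0.27 0.   0.01] w 11.3
edge z 41.73 board xy [-151.18   -2.57] slope from contact 6.73 rot err [ 0.06 -0.1  -0.14]
```

View pics/p5.png

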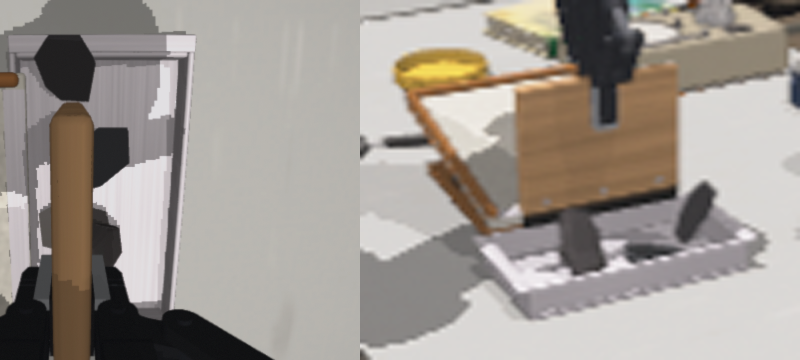

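Three flakes are visible in the tray and two stand up on edge. I'll lift the scraper clear and check.

play_rows --pt "0 -0.01 0 0 0 0 0" --pt "0 -0.02 0 0 0 0 0" --pt "-0.005 -0.03 0 0 0 0 0" --pt "-0.02 -0.03 0 0 0 0 0" --pt "-0.02 -0.005 0 0 0 0 0" --pt "0 0 0 0 0 0 0"

```text
clock: 13.75
position: [471.6, 29.1, 216.6]
ee_rot: [-0.489, 0.518, -0.513, 0.479]
contact_force: [-0.3, 0.1, -2.9]
gripper_width: 11.4
```

```bash
python3 c.py
python3 - <<'E'
from h import *
from bench import get_image
W=get_image('wrist');S=get_image('side');C=get_image('scene')
for n,g in zip(('w6','s6','c6'),(W,S,C)): pickle.dump(g,open(n+'.pkl','wb'))
c=cv2.resize(S['color'][185:255,195:285],(360,280),interpolation=cv2.INTER_CUBIC)
d=cv2.resize(C['color'][190:265,260:360],(360,270),interpolation=cv2.INTER_CUBIC)
cv2.imwrite('pics/p6.png',np.hstack([cv2.resize(W['color'][:,120:],(440,420)),np.vstack([c,d])[:420,:]]) [:,:,::-1]) if 0 else cv2.imwrite('pics/p6.png',np.hstack([cv2.copyMakeBorder(W['color'][:,120:],0,130,0,0,0),np.vstack([c,d])])[:,:,::-1])
E
```

```text
t 13.75 pos [471.6  29.1 216.6] F [-0.3  0.1 -2.9] T [ 0.    0.01 -0.  ] w 11.4
edge z 137.87 board xy [-105.67    3.95] slope from contact -18.98 rot err [-0.84 -0.06 -0.38]
```

View pics/p6.png

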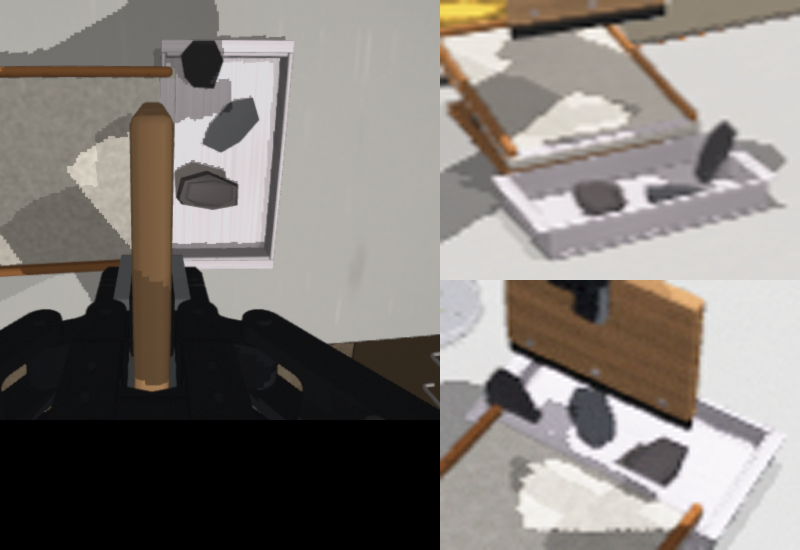

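Run:
```python
from h import *
w,s,c=[pickle.load(open(n+'.pkl','rb')) for n in('w6','s6','c6')]
ob=[(w,(322,64)),(s,(263.7,222.8)),(c,(280,221.8))]
q=least_squares(lambda p:np.concatenate([proj(g,[p])[0]-u for g,u in ob]),[550,-30,30]);print(q.x,q.fun.round(1))
# tray corners at top z=28 from wrist6: far end wall outer corners, far side
for uv in [(282,40),(412,41),(392,267)]: print(uv,ray(w,uv,28).round(1))
for uv in [(287,57),(402,57)]: print('inner',uv,ray(w,uv,28).round(1))
```

```text
[560.16227558 -19.54719395  22.70009789] [ 0.4 -0.1 -0.8 -0.6 -0.5  1. ]
(282, 40) [580.4  13.4  28. ]
(412, 41) [574.  -92.9  28. ]
(392, 267) [368.9 -82.8  28. ]
inner (287, 57) [567.1  10.1  28. ]
inner (402, 57) [561.9 -84.9  28. ]
```

Reading the last view: the plate is clear. The flakes lie in the tray at (327,188) stacked in a pair, (352,123), and one leaning on the end wall at (322,64). That last one triangulates to about 85 mm off the tray centre and 23 mm high, inside the limits. Now I'll return the scraper.

```bash
python3 -c "
from h import *
g=np.load('grasp.npz');rows(g['p']+[0,3,110],R.from_quat(g['q']),13,0)
w=pickle.load(open('w6.pkl','rb'))['color'][:,270:420]
m=(w.max(2)<95).astype(np.uint8);m[275:]=0
n,l,t,_=cv2.connectedComponentsWithStats(m);print([x.tolist() for x in t[1:] if x[4]>150])"
```

```text
rotdeg/row 1.92 mm/row 26.440859854303408
[[0.0259,0.0026,0.0047,0.004,0.0125,0.0309,0.0],[0.0259,0.0018,0.005,0.004,0.0125,0.0309,0.0],[0.0259,0.001,0.0053,0.004,0.0125,0.0309,0.0],[0.0258,0.0002,0.0056,0.004,0.0125,0.0309,0.0],[0.0258,-0.0006,0.0059,0.004,0.0125,0.0309,0.0],[0.0257,-0.0013,0.0063,0.004,0.0125,0.0309,0.0],[0.0255,-0.0021,0.0066,0.004,0.0125,0.0309,0.0],[0.0254,-0.0029,0.0069,0.004,0.0125,0.0309,0.0],[0.0252,-0.0036,0.0072,0.004,0.0125,0.0309,0.0],[0.025,-0.0044,0.0076,0.004,0.0125,0.0309,0.0]]
[[0.0247,-0.0051,0.0079,0.004,0.0125,0.0309,0.0],[0.0244,-0.0058,0.0082,0.004,0.0125,0.0309,0.0],[0.0241,-0.0065,0.0086,0.004,0.0125,0.0309,0.0]]
[[16, 40, 57, 49, 1637], [20, 57, 118, 218, 2391], [54, 98, 54, 53, 1709], [0, 103, 20, 14, 193], [26, 170, 62, 39, 1874]]
```

play_rows --pt "0.0259 0.0026 0.0047 0.004 0.0125 0.0309 0" --pt "0.0259 0.0018 0.005 0.004 0.0125 0.0309 0" --pt "0.0259 0.001 0.0053 0.004 0.0125 0.0309 0" --pt "0.0258 0.0002 0.0056 0.004 0.0125 0.0309 0" --pt "0.0258 -0.0006 0.0059 0.004 0.0125 0.0309 0" --pt "0.0257 -0.0013 0.0063 0.004 0.0125 0.0309 0" --pt "0.0255 -0.0021 0.0066 0.004 0.0125 0.0309 0" --pt "0.0254 -0.0029 0.0069 0.004 0.0125 0.0309 0" --pt "0.0252 -0.0036 0.0072 0.004 0.0125 0.0309 0" --pt "0 0 0 0 0 0 0"

```text
clock: 14.9
position: [487.6, -222.3, 180.8]
ee_rot: [-0.375, 0.608, -0.472, 0.516]
contact_force: [0.4, -0.3, -1.1]
gripper_width: 11.1
```

Run:
```python
from h import *
from bench import get_image
st();g=np.load('grasp.npz');rows(g['p']+[0,3,110],R.from_quat(g['q']),4,0)
```

```text
t 14.9 pos [ 487.6 -222.3  180.8] F [ 0.4 -0.3 -1.1] T [-0.66  0.12 -0.  ] w 11.1
rotdeg/row 1.83 mm/row 23.272300801735657
[[0.0202,-0.0066,0.0094,0.0091,0.0087,0.0293,0.0],[0.0199,-0.0071,0.0096,0.0091,0.0087,0.0293,0.0],[0.0196,-0.0076,0.0099,0.0091,0.0087,0.0293,0.0],[0.0193,-0.0081,0.0101,0.0091,0.0087,0.0293,0.0]]
```

play_rows --pt "0.0202 -0.0066 0.0094 0.0091 0.0087 0.0293 0" --pt "0.0199 -0.0071 0.0096 0.0091 0.0087 0.0293 0" --pt "0.0196 -0.0076 0.0099 0.0091 0.0087 0.0293 0" --pt "0.012 -0.0081 0.006 0.0091 0.0087 0.0293 0" --pt "0 0 0 0 0 0 0"

```text
clock: 15.4
position: [501.4, -308.2, 179.9]
ee_rot: [-0.32, 0.635, -0.455, 0.536]
contact_force: [-1.2, 0.5, -2.6]
gripper_width: 11.3
```

Run:
```python
from h import *
st();g=np.load('grasp.npz');rows(g['p']+[0,3,60],R.from_quat(g['q']),4,0)
```

```text
t 15.4 pos [ 501.4 -308.2  179.9] F [-1.2  0.5 -2.6] T [-0.94  0.21  0.06] w 11.3
rotdeg/row 0.22 mm/row 11.819472748734395
[[0.0052,0.0104,0.0022,0.0026,-0.0022,-0.0017,0.0],[0.0052,0.0104,0.0021,0.0026,-0.0022,-0.0017,0.0],[0.0052,0.0104,0.0021,0.0026,-0.0022,-0.0017,0.0],[0.0052,0.0104,0.002,0.0026,-0.0022,-0.0017,0.0]]
```

play_rows --pt "0.0052 0.0104 0.0022 0.0026 -0.0022 -0.0017 0" --pt "0.0052 0.0104 0.0021 0.0026 -0.0022 -0.0017 0" --pt "0.0052 0.0104 0.0021 0.0026 -0.0022 -0.0017 0" --pt "0.0052 0.0104 0.002 0.0026 -0.0022 -0.0017 0" --pt "0 0 0 0 0 0 0"

```text
clock: 15.9
position: [506.6, -309.5, 126.5]
ee_rot: [-0.323, 0.631, -0.456, 0.538]
contact_force: [-0.5, -0.8, -3.1]
gripper_width: 11.3
```

Run:
```python
from h import *
st();g=np.load('grasp.npz');rows(g['p']+[0,3,8],R.from_quat(g['q']),5,0)
```

```text
t 15.9 pos [ 506.6 -309.5  126.5] F [-0.5 -0.8 -3.1] T [-0.92  0.27  0.02] w 11.3
rotdeg/row 0.09 mm/row 9.041370338981608
[[0.004,0.0081,0.0006,0.0015,0.0,-0.0003,0.0],[0.004,0.0081,0.0006,0.0015,0.0,-0.0003,0.0],[0.004,0.0081,0.0006,0.0015,0.0,-0.0003,0.0],[0.004,0.0081,0.0006,0.0015,0.0,-0.0003,0.0],[0.004,0.0081,0.0005,0.0015,0.0,-0.0003,0.0]]
```

play_rows --pt "0.004 0.0081 0.0006 0.0015 0 0 0" --pt "0.004 0.0081 0.0006 0.0015 0 0 0" --pt "0.004 0.0081 0.0006 0.0015 0 0 0" --pt "0.004 0.0081 0.0006 0.0015 0 0 0" --pt "0.001 0.004 0 0 0 0 0" --pt "0 0 0 0 0 0 0"

```text
clock: 16.5
position: [509.1, -311.3, 82.8]
ee_rot: [-0.322, 0.629, -0.458, 0.539]
contact_force: [0.3, 1.2, -1.2]
gripper_width: 11.4
```

Run:
```python
from h import *
st();g=np.load('grasp.npz');rows(g['p']+[0,3,0],R.from_quat(g['q']),5,0)
```

```text
t 16.5 pos [ 509.1 -311.3   82.8] F [ 0.3  1.2 -1.2] T [-0.96  0.32  0.01] w 11.4
rotdeg/row 0.02 mm/row 1.9112324019162479
[[0.001,0.0016,-0.0,0.0002,0.0003,-0.0002,0.0],[0.001,0.0016,-0.0,0.0002,0.0003,-0.0002,0.0],[0.001,0.0016,-0.0,0.0002,0.0003,-0.0002,0.0],[0.001,0.0016,-0.0,0.0002,0.0003,-0.0002,0.0],[0.001,0.0016,-0.0,0.0002,0.0003,-0.0002,0.0]]
```

play_rows --pt "0.001 0.0016 0 0 0 0 0" --pt "0.001 0.0016 0 0 0 0 0" --pt "0.001 0.0016 0 0 0 0 0"

```text
clock: 16.8
position: [509.5, -312.8, 77.8]
ee_rot: [-0.322, 0.628, -0.459, 0.54]
contact_force: [-0.6, -0.8, -1.7]
gripper_width: 11.3
```

play_rows --pt "0.0005 0.0012 0 0 0 0 0"

```text
clock: 16.9
position: [509.6, -312.9, 76.6]
ee_rot: [-0.322, 0.628, -0.459, 0.54]
contact_force: [0.1, -0.3, -1.6]
gripper_width: 11.2
```

play_rows --pt "0.0005 0.0012 0 0 0 0 0"

```text
clock: 17.0
position: [509.6, -313.0, 75.4]
ee_rot: [-0.321, 0.628, -0.459, 0.54]
contact_force: [-0.2, -0.7, -1.8]
gripper_width: 11.6
```

play_rows --pt "0.0005 0.0012 0 0 0 0 0"

```text
clock: 17.1
position: [509.7, -313.1, 74.1]
ee_rot: [-0.321, 0.628, -0.459, 0.54]
contact_force: [-0.6, -0.0, -2.3]
gripper_width: 11.7
```

play_rows --pt "0.0004 0.001 0 0 0 0 0"

```text
clock: 17.2
position: [509.8, -313.0, 73.0]
ee_rot: [-0.321, 0.628, -0.459, 0.54]
contact_force: [1.0, 0.0, -0.8]
gripper_width: 11.4
```

play_rows --pt "0.0004 0.001 0 0 0 0 0"

```text
clock: 17.3
position: [509.8, -313.2, 72.2]
ee_rot: [-0.322, 0.628, -0.459, 0.54]
contact_force: [-1.5, -0.7, 3.5]
gripper_width: 11.3
```

play_rows --pt "0 0 0 0 0 0 0"

```text
clock: 17.4
position: [509.8, -313.2, 72.4]
ee_rot: [-0.322, 0.628, -0.459, 0.54]
contact_force: [0.7, 0.5, -1.5]
gripper_width: 11.6
```

Touchdown on the table felt. Releasing.

play_rows --pt "0 0 0 0 0 0 0.02" --pt "0 0 0 0 0 0 0.025" --pt "0 0 0 0 0 0 0.035" --pt "0 0 0 0 0 0 0.045" --pt "0 0 0 0 0 0 0.05" --pt "0 0 0 0 0 0 0.05"

```text
clock: 18.0
position: [510.6, -313.6, 73.4]
ee_rot: [-0.321, 0.627, -0.46, 0.541]
contact_force: [-0.4, 0.1, 0.2]
gripper_width: 50.0
```

play_rows --pt "0 -0.01 0 0 0 0 0.05" --pt "0 -0.02 0 0 0 0 0.05" --pt "0 -0.03 0 0 0 0 0.05" --pt "0 -0.03 0 0 0 0 0.05" --pt "0 -0.03 0 0 0 0 0.05" --pt "0 -0.03 0 0 0 0 0.05" --pt "0 -0.01 0 0 0 0 0.05" --pt "0 0 0 0 0 0 0.05"

```text
clock: 18.8
position: [494.0, -376.3, 230.3]
ee_rot: [-0.322, 0.627, -0.46, 0.54]
contact_force: [-0.9, -0.6, -0.8]
gripper_width: 50.3
```

Run:
```python
from h import *
from bench import get_image
st()
for n in('scene','side','wrist'):
    g=get_image(n);pickle.dump(g,open('f_'+n+'.pkl','wb'))
    if n!='wrist':
        a=G[n]['color'];b=g['color']
        for nm,im in(('start',a),('now',b)):
            hsv=cv2.cvtColor(im,cv2.COLOR_RGB2HSV);m=cv2.inRange(hsv,(8,50,80),(22,255,255))
            x0,y0,x1,y1=(312,120,382,190) if n=='scene' else (265,230,330,280)
            t=cv2.connectedComponentsWithStats(m[y0:y1,x0:x1])[2:];i=1+np.argmax(t[0][1:,4]);print(n,nm,'scraper wood bbox',t[0][i].tolist(),t[1][i].round(1)+[x0,y0])
            k=(im[y0:y1+15,x0:x1+30].max(2)<60);ys,xs=np.where(k);print('  black px',k.sum(),(xs.mean()+x0).round(1),(ys.mean()+y0).round(1))
# flakes in tray: dark components, scene
im=G['scene']['color'];
for nm,im in(('start',G['scene']['color']),('now',pickle.load(open('f_scene.pkl','rb'))['color'])):
    m=(im[195:325,215:365].max(2)<85).astype(np.uint8);t=cv2.connectedComponentsWithStats(m);print(nm,[(s.tolist(),(c+[215,195]).round(0).tolist()) for s,c in zip(t[2][1:],t[3][1:]) if s[4]>25])
im=pickle.load(open('f_side.pkl','rb'))['color'];m=(im[175:250,190:290].max(2)<85).astype(np.uint8);t=cv2.connectedComponentsWithStats(m);print('side',[(s.tolist(),(c+[190,175]).round(0).tolist()) for s,c in zip(t[2][1:],t[3][1:]) if s[4]>10])
```

```text
t 18.8 pos [ 494.  -376.3  230.3] F [-0.9 -0.6 -0.8] T [-0.71  0.18  0.  ] w 50.3
scene start scraper wood bbox [7, 7, 51, 54, 1576] [343.8 153.3]
  black px 301 353.8 164.8
scene now scraper wood bbox [6, 8, 52, 53, 1610] [343.6 153.7]
  black px 337 351.6 164.6
side start scraper wood bbox [10, 4, 54, 36, 1069] [300.1 248.6]
  black px 1684 312.9 274.0
side now scraper wood bbox [9, 7, 56, 32, 928] [300.4 250.1]
  black px 1772 313.2 273.6
start [([50, 48, 19, 15, 183], [273.0, 250.0]), ([77, 62, 16, 16, 153], [299.0, 264.0]), ([34, 70, 18, 16, 180], [257.0, 272.0]), ([58, 83, 20, 18, 149], [281.0, 287.0])]
now [([58, 20, 15, 14, 107], [279.0, 221.0]), ([81, 25, 12, 16, 127], [302.0, 227.0]), ([96, 39, 18, 13, 101], [321.0, 239.0])]
side [([98, 14, 2, 7, 12], [289.0, 192.0]), ([71, 43, 7, 12, 18], [264.0, 224.0]), ([39, 58, 12, 6, 46], [235.0, 236.0])]
```

The scraper's centroid is within 1–2 px of its start in both views. I'm out of viewed pictures, so I'll check numerically that the tray pile holds a stacked pair.

Run:
```python
from h import *
w=pickle.load(open('w6.pkl','rb'))['color'].max(2)
def asc(a): print('\n'.join(''.join(chr(48+min(v//6,40)) if v<190 else ' ' for v in r) for r in a))
asc(w[156:214:2,288:366])
c=pickle.load(open('f_scene.pkl','rb'))['color'].max(2); print(); asc(c[208:256,268:345])
```

```text
CCB@?DN                                                                       
CCB@?DO                                                                       
CCB@>C                 JIIK                                                   
CCB@?D               JECCEFHHIHIK                                             
CCB@>E           GCBBA@@@@@@@@@BCFGGFFGK                                      
CCB@?G       HFBBA@@@@@@@@@@@@@@@@@@@@AABEFFGJ    JL                          
CCB@?F   HFFBA@@@@@@@@@@@@@@@@@@@@@@@@@@@@@@@AACEEFFHIIL                      
CBB@?G IDA@@@@@@@@@@@@@@@@@@@@@@@@????>???@??@?????@@ACH                      
CCB@?EKB@@@@@@@@@@@@@@@@@@????><;987777777:=????????????AI                    
CCB@>DGA@@@@@@@@@@@@????<;988777777767799876678:=>??????@G                    
CCB@>DHA@@@@@???><;98877776677789:;<<<<<<<<;:977667:=>??@E                    
CCB?>EKB@@@@=987777777888:;<=============<<<<<<<<:876668:?DHIM                
CCB?>FNB@@@?:88889;<>>>>>>>>>>>========<<<<<;;;;;<<<<;987679:?EGHK            
CCB??IOC@@@=8888;???>==<=<<;;;;;<<<;<<<<<<======<<:<<;;;<;:876679<AEFL   
[... 4235 characters left out ...]
                                                     K    MLMMMMMMMMMMMNLKKL
                                                             NLLMMMMNMMM  MLM
                                                              NMMMMMMMM    NL
                                                                OMMM NO     I
                                                                            F
                                                                           MC
                                                                           FB
                                                                J         JAB
                                                               FF        MCBB
```

Run:
```python
import pickle,numpy as np
w=pickle.load(open('w6.pkl','rb'))['color']
f=lambda n,x,y:print(n,np.round(w[y-1:y+2,x-1:x+2].reshape(-1,3).mean(0)),w[y-1:y+2,x-1:x+2].reshape(-1,3).std(0).round(1))
f('band',306,171);f('band',318,168);f('band left',300,178);f('top face',325,188);f('side face',300,186);f('wall top shadow',289,175)
f('mid flake',352,123);f('lean',322,64);f('tray floor shaded',300,100);f('table shadow',240,20)
for y in range(90,150,6): print(''.join(chr(48+min(v//6,40)) if v<190 else ' ' for v in w[y,285:390].max(1)))
```

```text
band [97. 93. 89.] [0.3 0.5 0.5]
band [97. 91. 88.] [0.3 0.3 0.3]
band left [80. 75. 73.] [16.5 15.9 14.9]
top face [90. 85. 84.] [0.5 0.6 0.4]
side face [51. 47. 46.] [1.1 1.3 1.4]
wall top shadow [114.  87.  59.] [3.  2.2 2.3]
mid flake [81. 81. 83.] [0.9 0.7 0.7]
lean [30. 30. 31.] [0.8 0.9 0.7]
tray floor shaded [146. 140. 142.] [0.5 0.5 0.7]
table shadow [115. 113. 109.] [0.5 0.4 0.7]
GHHIHHHHHGDHIHHHHHHHHHHHIIIHHHHIHHHIIHHHHHHHHHHHIIHHHHHHIHHIIHHHHI                                       
GHHHHHHHHGEHIHHHHHHHHHHHIIIHHHHHHHHIIHHHHHHHHHHHIHHHHHHHIHHHHHHHHH                  MJ                   
GHHHHHHHGFFHHHHHHHHHHHHHHIHHHHHHHHHHHHHHHHHHHHHHHHHHHHHHHHHHHHGEB>=>>>>==>==============?L               
DGHHHHHHGGFHHHHHHHHHHHHHIHHHHHHHHHHHHHGHHHHHHGHHHHHHHHHGEDA=:888889<======================A              
===>DGHHGFHHHHHHGHHHHHHHHHHHHHHHHHHHHGGHHHHHGGHM    HD>:;=>>>>==>>=>=======================>F            
CCCCBA@CGFHHHHHJ             KL               MJC?>>>>>>>=>>>>=>============================?F           
EDDCCBA=>H                                 MB>>>>>>>>=>>=>=>>>===>=====================@J                
EDDCCBA?>G                              HB?>>>>>>>>>>>>=>>>>==>==================>BL                     
DDDCCBA>@L                            HD?>>>>=>>>>>>>>======================>DL                          
EDDCCBA>?I                           OID@>>>>>>>>==================>?CK                                 O
```

The band around the pile is flake-coloured (97,93,89), while tray shadow reads (146,140,142). So a second flake lies under the top one, and all four are accounted for. Handing in.

```bash
python3 -c "
from bench import *
print(job_done())"
```

```text
the job is handed in; nothing more can be done
None
```

I swept all four flakes over the lip into the tray and put the scraper back, leaning on the same side of the case. The job is handed in at about 19 s of robot time; no verdict was given.

- **Sweep:** the edge touched the plate at board x of about +91 mm. It kept roughly 6 to 9 N on the plate at every check down to the lip, and the highest reading was about 15 N at first touch. The plate's slope came out at about 7.6°.
- **Scraper:** I set it down until the table was felt and released it. Its outline is within 2 px of the start in the scene and side pictures, and the gripper is clear of everything. It stood about 3 mm off the case before it settled back, so contact with the case was judged from the pictures, not measured.
- **Flakes:** the plate is empty. Two flakes lie stacked, one lies flat, and one leans on the tray's end wall. The leaning one is the least certain: it measures about 85 mm from the tray's centre against a limit of 92, and about 23 mm high. I had used all 12 picture views, so I confirmed the stacked pair from pixel colours.
- **Disagreements:** the pictures alone gave a slope of about 10°, which the contact disproved. The tray measured about 205 mm long against the stated 190, perhaps an outward flange.
- **Not checked:** I made no separate measurement of the tray or the other things at the end. The arm and scraper kept clear of them on every move.

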